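# Put the returned loan items back on their pads

## Task

Put the four returned things back where they belong on the counter: the teal chestpiece, the steel otoscope tip, the stapler and the blue jar each go upright, the way up they are now, in the middle of the dark pad whose coloured mark matches it, with the stapler lengthwise along its bar-shaped mark (either end first). The jar is glass: never tip it over, and set it down gently rather than dropping it. Do not move the sanitiser bottle or the pen mug, and let go of everything at the end.

Things in the scene. Friction and masses are not known exactly. Their poses are not given: they have to be found in the camera images.
- chestpiece_mid (a point): Teal stethoscope chestpiece lying flat: teal disc 46 mm across and 12 mm thick at the bottom, a 20 mm steel neck, and a teal bell 32 mm across with a black top; 28 mm high in all. A steel stem 8 mm thick runs level from the neck 16 mm above the underside, its end 40 mm from the axis. The point is on the disc's axis, 14 mm above the underside. x points along the stem, z up; yaw is its turn about the vertical. Grasp it across y, by the disc. About 0.09 kg.
- tip_mid (a point): Stainless otoscope tip standing on its wide end: a round collar 24 mm across and 14 mm high, then a cone narrowing to 7 mm at the top; 38 mm high in all. The point is on its axis 19 mm above the underside (above the collar). z up. Only the collar (the lowest 14 mm) has straight sides to grip. About 0.03 kg.
- stapler_mid (a point): Grey plastic desk stapler with a black base, standing on its base: 122 mm long, 34 mm wide, 41 mm high. The point is in the middle, 21 mm above the underside. x points along its length, z up; yaw is its turn about the vertical. Grasp it across y (34 mm at the base, 32 mm above). About 0.19 kg.
- jar_mid (a point): Blue glass jar, upright, 52 mm across with straight sides up to 43 mm, a shoulder, and a cork lid 38 mm across that is fixed to it; 66 mm high in all. The point is on its axis 33 mm above the underside. z up. About 0.17 kg.
- pad_chestpiece: Fixed round dark rubber pad, 92 mm across, with a teal round mark 70 mm across in the middle: the place of the chestpiece (its stem may point anywhere). Origin at the centre of its underside on the counter (z = 0); its top is 3 mm up.
- pad_tip: Fixed small round dark rubber pad, 68 mm across, with a silver-white round mark 48 mm across in the middle: the place of the otoscope tip. Origin at the centre of its underside on the counter (z = 0); its top is 3 mm up.
- pad_stapler: Fixed oblong dark rubber pad, 158 x 70 mm, with a grey oblong (bar) mark 146 x 58 mm in the middle: the place of the stapler. Origin at the centre of its underside on the counter (z = 0); its top is 3 mm up. x points along its length.
- pad_jar: Fixed square dark rubber pad, 92 x 92 mm, with a blue round mark 76 mm across in the middle: the place of the jar. Origin at the centre of its underside on the counter (z = 0); its top is 3 mm up.
- sanitiser: Bystander, at the left end of the work: white and green hand sanitiser pump bottle, 60 mm across, 144 mm high. Loose, to be left alone. Origin at the centre of its underside.
- pen_mug: Bystander, at the right end of the work: white mug 76 mm across and 90 mm high, with three pens that reach 130 mm. Loose, to be left alone. Origin at the centre of its underside.
Not all that is in view belongs to the job. Of the things that look like the part that bears stapler_mid, the smaller one is meant. Leave any brown look-alike of the pad_stapler alone.

How it is judged (in metres and radians):
At the end, for the whole second after the job is handed in: Each of the four things rests on its own pad, upright (within 0.15 rad) and still, its centre within 15 mm of the pad's centre seen from above; the stapler's length lies within 0.25 rad of its pad's length, either way round (horizontal distance between chestpiece_mid and pad_chestpiece below 0.015 m and height (world z) of chestpiece_mid between 0.014 and 0.021 m and angle between each of chestpiece_mid, tip_mid, stapler_mid, jar_mid's own z axis and vertical below 0.15 rad and linear speed of each of chestpiece, tip, stapler, jar below 0.02 m/s and horizontal distance between tip_mid and pad_tip below 0.015 m and height (world z) of tip_mid between 0.019 and 0.026 m and horizontal distance between stapler_mid and pad_stapler below 0.015 m and height (world z) of stapler_mid between 0.021 and 0.028 m and horizontal distance between jar_mid and pad_jar below 0.015 m and height (world z) of jar_mid between 0.033 and 0.04 m and angle between the x axis of stapler_mid and the x axis of pad_stapler, either way round below 0.25 rad); the robot touches nothing.
It fails at once if the sanitiser bottle is moved more than 20 mm (distance of sanitiser from where it was at the start of the episode above 0.02 m).
It fails at once if the pen mug is moved more than 20 mm (distance of pen_mug from where it was at the start of the episode above 0.02 m).
It fails at once if the jar is tipped by more than 0.7 rad (angle between jar_mid's own z axis and vertical above 0.7 rad).
It fails at once if the jar is dropped: it moves at over 0.6 m/s (a fall of about 20 mm) when within about 20 mm of the counter (linear speed of jar above 0.6 m/s and height (world z) of jar_mid below 0.055 m).
It also fails if it takes over 115 s, if anything falls off the work surface, if the arm or the gripper's body presses on something with over 40 N, if the wrist force passes 120 N, or if a joint passes its speed limit or range.

## Robot

A 6-joint arm with a two-finger parallel gripper is mounted at the origin on the work surface. World frame = base frame: x ahead of the robot, y to its left, z up, the work surface at z = 0. Lengths are in mm, angles in rad, forces in N, time in s.
With the tool pointing down it reaches from about 350 to 975 mm from the base axis. Payload 7.1 kg.
Tool frame: the origin (TCP) lies at the very end of the fingers, on their centre line; the grasp point (between the pads) lies 19 mm behind it; z points along the fingers, y is the line along which they close (so a half turn about z gives the same grasp; the last joint's range is limited). The gripper opens to 88 mm and grips with 3 to 60 N. Pads are 20 mm wide; open, the fingers measure 115 mm over their backs; the gripper's body (75 mm by 178 mm) begins 61 mm behind the grasp point.
Start: joints at [-1.227, 0.423, 1.63, -0, 1.089, -0.019], TCP at [221.825, -584.293, 222.675] pointing down, gripper open.
Joint ranges: [-3, 3], [-0.9, 2.11], [0.09, 2.58], [-1.31, 4.45], [0.11, 2.69], [-2.54, 2.54]. Speed limits (rad/s): [2.39, 2.39, 3.01, 3.14, 3.14, 3.14].

## Interface

Orientations are given as a rotation vector (axis times angle).
In Python, from workcell import ctrl gives the robot as it stands. The module is installed in compiled form; this text tells all that it offers.
- The arm moves only by the shell command python3 -m inch 'ROWS'. ROWS is JSON, a list of rows, each a list of 7 numbers: the shift along the tool's x, y, z scaled (see below), then the turn, a rotation vector about the tool's x, y, z scaled (see below), then the closure, from -1 (fully open) to 1 (shut). In form: [[tx, ty, tz, wx, wy, wz, hand], ...]. A call has 1 to 10 rows; each row is the pose to reach, as a shift and turn from the pose commanded when the call began, along the tool's axes at that moment; what a row does not reach only later rows make up. The controller multiplies each number of a shift by 0.15 m and each number of a turn by pi/4 rad. A row lasts 1/8 s, in which the tool goes at most 62.5 mm and 10.7 degrees, less where a joint would pass 70% of its speed; a pose out of reach is approached as far as the arm can. A call with a number of a shift or a turn outside -1 to 1 is refused whole. A call with a gripper value outside its range is refused whole. The fingers move at their own pace and stop on an object; the grip force is fixed at half the most. Time passes only in rows, so rows that repeat a pose let the fingers close. It gives the time, the measured TCP pose, the force, the opening and the grip force at its end, in the units of the state.
- ctrl.get_obs(): the state, without advancing time (a new reading comes with each control period).
- ctrl.get_image(name): name is "scene" or "top"; returns the picture (384x512x3 uint8, red, green, blue); there is no depth.
- ctrl.camera_params(name): a dict with "vfov" (degrees; the focal length in pixels is half the picture's height over the tangent of half this angle, whatever the lens; pixels are square), "cx", "cy" (the principal point, pixels), "eye" and "attitude" of the camera in the world. Camera axes: x right, y up, looking along -z (the intrinsics and any distortion apply to the point x, -y, -z); pixel columns grow to the right and rows downward; lengths in mm; the calibration is good to about 2 mm. A picture is of the moment at which its call begins. camera_params takes no time and is no camera call.
- ctrl.close_job(): hands the job in; it is judged then, once.
The state is a dict: "t": time; "qpos": joint angles; "qvel": joint speeds; "joint_torque": joint torques, N m; "ee_pos": TCP position; "orientation": TCP orientation; "ft_force": force on the tool from outside, world axes, zero at the start; "moment": the same for the moment, N m; "width": finger opening in mm; "grasp_force": force on a finger pad.
Only numpy, scipy, OpenCV 4.12 (cv2) and the standard library are available. Lean on these libraries where they do the work, as an engineer would, in place of code of your own. Each camera call takes 0.05 s, during which the arm holds its last target. There are 200 camera calls.

## Working session

There is one attempt and no reset: what is moved stays moved. The work goes in short steps, Python scripts to look and compute and a shell command to move; the robot and the scene stay as the last step left them, time stands still between calls to the robot, and variables do not carry over. Pictures are saved under pics/ and viewed, at most 14 in all, crops included, and the job is handed in when it is done.

```bash
mkdir -p pics; python3 - <<'E'
from workcell import ctrl
import cv2
for n in("scene","top"):
    im=ctrl.get_image(n); cv2.imwrite(f"pics/{n}0.png",im[...,::-1]); print(n,ctrl.camera_params(n))
print(ctrl.get_obs())
E
```

```text
scene {'vfov': 44.859579685598106, 'cx': 251.62122700256967, 'cy': 194.65095003498334, 'eye': array([1627.10728192, -325.98065387, 1105.33019391]), 'attitude': array([0.67921044, 0.50036497, 1.17527239])}
top {'vfov': 52.54734088143853, 'cx': 263.9272106625736, 'cy': 191.46194633578327, 'eye': array([ 545.53082218,  -30.08382376, 1157.0324202 ]), 'attitude': array([ 0.07202207, -0.06594809, -1.596389  ])}
{'t': 0.1, 'qpos': array([-1.22695253e+00,  4.23773103e-01,  1.63058861e+00, -1.04350998e-06,
        1.08861564e+00, -1.90141767e-02]), 'qvel': array([-0.00039695, -0.0019652 , -0.00224043, -0.0008296 ,  0.0006628 ,
        0.00083359]), 'joint_torque': array([-3.57776810e-05, -5.45610166e+01, -2.74324107e+01,  6.44758763e-02,
        1.87130476e-02, -2.44123066e-05]), 'ee_pos': array([ 221.69010601, -583.82989092,  221.98382656]), 'orientation': array([-3.08868518e+00, -5.66608399e-01,  3.52993763e-04]), 'ft_force': array([-0.57721767, -0.38934116,  0.45454689]), 'moment': array([0.02835565, 0.05491299, 0.00919383]), 'grasp_force': 0.0, 'width': 87.4754160649177}
```

View pics/top0.png

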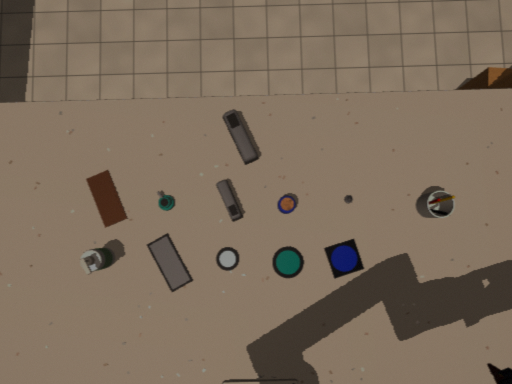

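View pics/scene0.png

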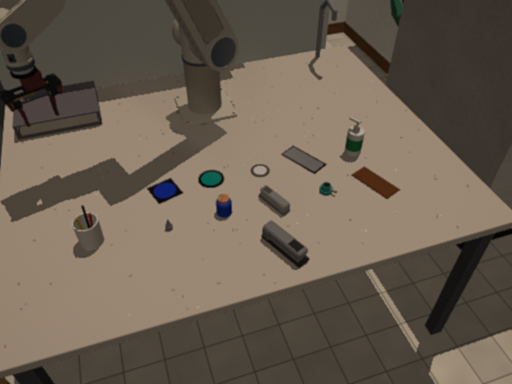

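```bash
cat > h.py <<'E'
import numpy as np, cv2
from scipy.spatial.transform import Rotation as R
from workcell import ctrl
def px2w(n,u,v,z):
    p=ctrl.camera_params(n); f=192/np.tan(np.radians(p['vfov']/2))
    d=R.from_rotvec(p['attitude']).apply([(u-p['cx'])/f,-(v-p['cy'])/f,-1]); e=p['eye']
    return (e+d*(z-e[2])/d[2])[:2]
def w2px(n,w):
    p=ctrl.camera_params(n); f=192/np.tan(np.radians(p['vfov']/2))
    c=R.from_rotvec(p['attitude']).inv().apply(np.array(w,float)-p['eye'])
    return p['cx']-f*c[0]/c[2], p['cy']+f*c[1]/c[2]
def crop(n,u0,v0,u1,v1,s,out,im=None):
    if im is None: im=ctrl.get_image(n)
    c=cv2.resize(im[v0:v1,u0:u1,::-1],None,fx=s,fy=s,interpolation=cv2.INTER_CUBIC)
    cv2.imwrite(out,cv2.convertScaleAbs(c,alpha=1.5,beta=10))
def blob(n,box,lo,hi,im,z):
    u0,v0,u1,v1=box; m=cv2.inRange(cv2.cvtColor(im[v0:v1,u0:u1],cv2.COLOR_RGB2HSV),lo,hi)
    k,l,st,c=cv2.connectedComponentsWithStats(m); i=1+np.argmax(st[1:,4])
    pts=np.argwhere(l==i)[:,::-1].astype(np.float32)
    u,v=c[i]+[u0,v0]; r=cv2.minAreaRect(pts); b=cv2.boxPoints(r)+[u0,v0]
    W=np.array([px2w(n,*q,z) for q in b]); e=[W[1]-W[0],W[2]-W[1]]; e=max(e,key=np.linalg.norm)
    return px2w(n,u,v,z).round(1),(round(u,1),round(v,1)),st[i][4],[round(np.linalg.norm(W[j+1]-W[j])) for j in(0,1)],'longdir',round(np.degrees(np.arctan2(e[1],e[0])),1)
E
python3 - <<'E'
from h import *
im=ctrl.get_image("top"); sc=ctrl.get_image("scene")
for nm,b,lo,hi,z in [("jarmark",(320,235,370,285),(110,150,60),(130,255,255),3),("chestmark",(268,240,308,280),(70,120,40),(95,255,255),3),
 ("tipmark",(212,243,244,275),(0,0,110),(179,70,255),3),("tippad",(212,243,244,275),(0,0,0),(179,255,60),3),("stpad",(142,228,198,298),(0,0,0),(179,255,50),3),
 ("cork",(275,192,300,216),(5,120,100),(22,255,255),66),("chest",(155,185,180,215),(70,90,40),(95,255,255),20),
 ("stap",(212,175,246,225),(0,0,0),(179,255,75),20),("tip",(338,188,358,208),(0,0,0),(179,255,75),15)]:
    print(nm,*blob("top",b,lo,hi,im,z))
crop("top",85,165,245,295,5,"pics/a.png",im)
crop("top",240,165,390,285,5,"pics/b.png",im)
E
```

```text
jarmark [ 444.2 -255.7] (np.float64(343.7), np.float64(258.2)) 536 [73, 72] longdir -91.5
chestmark [437.6 -90.8] (np.float64(287.6), np.float64(262.0)) 477 [68, 70] longdir 178.0
tipmark [451.9  84.9] (np.float64(227.6), np.float64(258.6)) 550 [91, 90] longdir -91.5
tippad [453.7  83.8] (np.float64(228.0), np.float64(258.0)) 158 [62, 64] longdir 178.8
stpad [472.  245.4] (np.float64(172.9), np.float64(253.2)) 92 [66, 154] longdir -151.5
cork [605.9 -89.9] (np.float64(286.6), np.float64(203.4)) 114 [31, 31] longdir 178.1
chest [620.3 258.9] (np.float64(166.6), np.float64(202.6)) 126 [41, 40] longdir -45.8
stap [617.3  62.7] (np.float64(233.6), np.float64(201.8)) 355 [40, 123] longdir -159.5
tip [ 618.8 -273.8] (np.float64(348.1), np.float64(198.4)) 40 [18, 18] longdir 177.4
```

View pics/a.png

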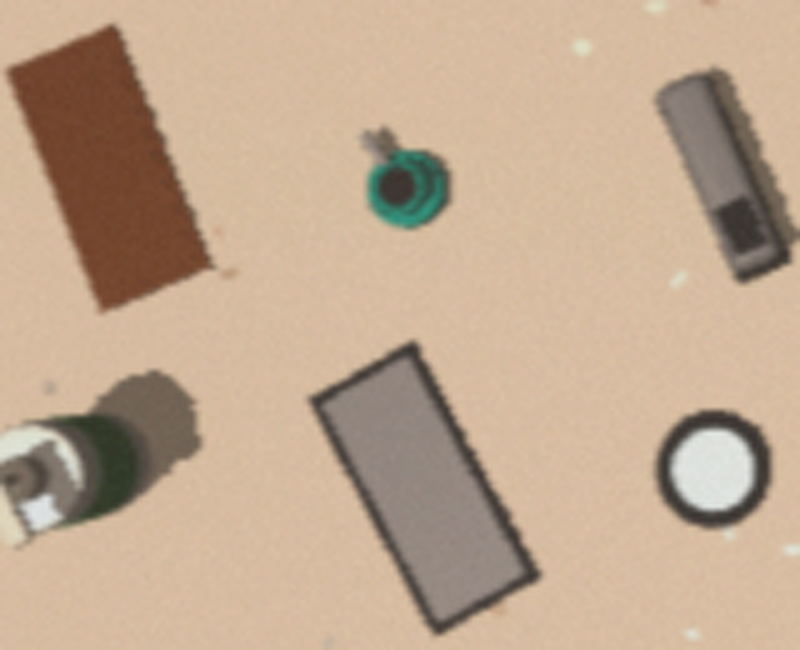

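View pics/b.png

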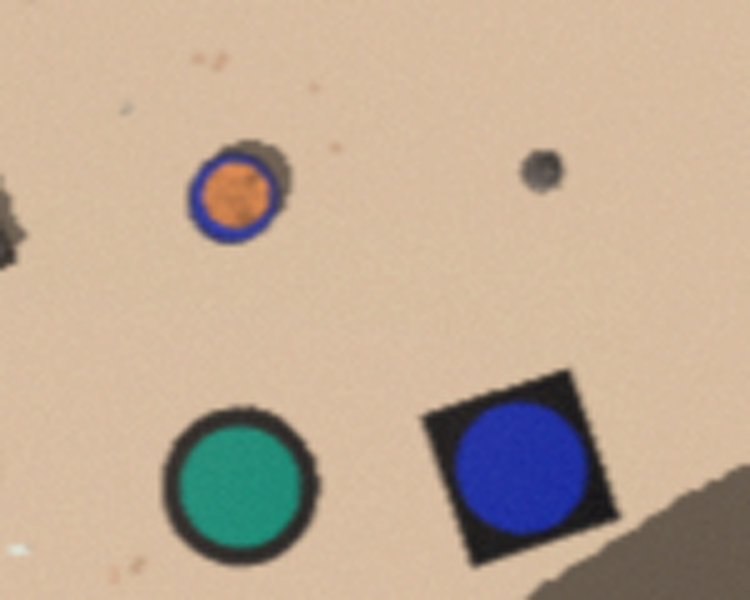

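```bash
python3 - <<'E'
from h import *
A=lambda U,V,z,o=(85,165):px2w("top",(U+.5)/5-.5+o[0],(V+.5)/5-.5+o[1],z)
B=lambda U,V,z:A(U,V,z,(240,165))
deg=lambda d:round(np.degrees(np.arctan2(d[1],d[0])),1)
P={}
c=[A(*q,3) for q in [(313,400),(415,343),(539,575),(437,633)]]
P['stpad']=(*np.mean(c,0),3); print('stpad sides',[np.linalg.norm(c[i]-c[i-1]).round() for i in range(4)],deg(c[1]-c[2]),deg(c[0]-c[3]))
e0,e1=A(684,82,30),A(765,270,25); P['stapler']=(*(e0+e1)/2,21); print('stapler len',np.linalg.norm(e0-e1),deg(e0-e1))
P['tippad']=(*A(714,468,3),3); P['chestpad']=(*A(241-775,486,3),3) ; P['jarpad']=(*B(521,468,3),3)
P['chest']=(*A(408,189,12),12); P['chestblack']=(*A(397,186,28),28); s=A(370,136,16); P['stemend']=(*s,16)
d=s-np.array(P['chest'][:2]); print('stem',np.linalg.norm(d),deg(d))
P['tip']=(*B(541,171,7),7); P['jar']=(*B(236,195,66),66)
P['sanit']=(*A(30,475,140),140); P['mug']=(*px2w("top",440,204,90),90)
for k,v in P.items(): print(k,np.round(v,1),np.round(w2px("scene",v)))
im=ctrl.get_image("scene"); s=4; u0,v0=110,130
c=cv2.resize(im[v0:v0+140,u0:u0+200,::-1],None,fx=s,fy=s)
for k,v in P.items():
    u,w=w2px("scene",v); cv2.drawMarker(c,(int((u-u0+.5)*s),int((w-v0+.5)*s)),(0,0,255),0,12,1)
cv2.imwrite("pics/c.png",cv2.convertScaleAbs(c,alpha=1.4))
u0,v0=240,130
E
```

```text
stpad sides [np.float64(155.0), np.float64(68.0), np.float64(155.0), np.float64(68.0)] 27.7 27.9
stapler len 119.25610372060532 22.0
stem 38.12758339071648 33.9
stpad [446.4 254.9   3. ] [303. 159.]
stapler [623.1  73.8  21. ] [273. 199.]
tippad [453.1  85.4   3. ] [259. 170.]
chestpad [461.8 820.3   3. ] [438. 130.]
jarpad [ 444.2 -255.8    3. ] [164. 190.]
chest [621.4 262.2  12. ] [325. 188.]
chestblack [622.3 264.5  28. ] [326. 184.]
stemend [653.1 283.5  16. ] [335. 192.]
tip [ 618.  -274.6    7. ] [169. 227.]
jar [605.4 -90.4  66. ] [223. 197.]
sanit [469.7 426.3 140. ] [353. 122.]
mug [ 591.7 -508.6   90. ] [ 85. 221.]
```

View pics/c.png

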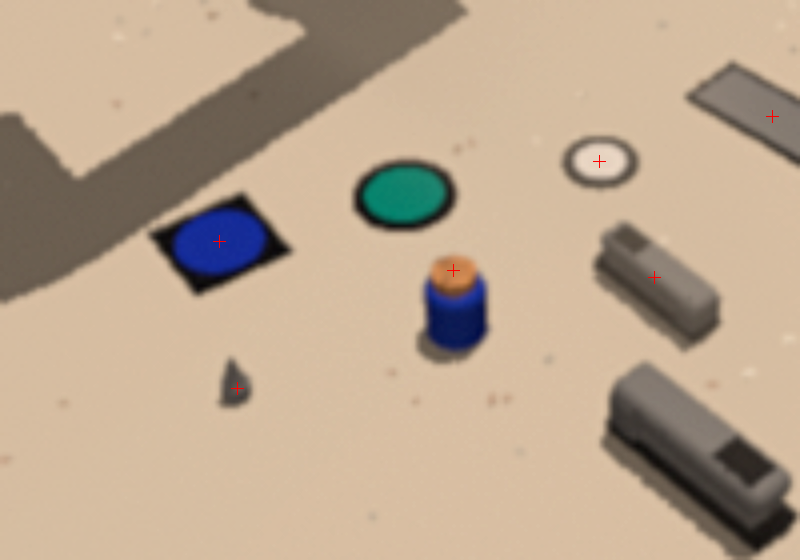

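```bash
cat >> h.py <<'E'
def plan(*wps):
    "wps: x,y,z,psi(deg of tool x); one call per waypoint, from the current pose"
    o=ctrl.get_obs(); p=o['ee_pos']; r=R.from_rotvec(o['orientation'])
    for x,y,z,psi in wps:
        a=np.radians(psi)/2; t=R.from_rotvec(np.pi*np.array([np.cos(a),np.sin(a),0])); q=np.array([x,y,z])
        print((r.inv().apply(q-p)/150).round(3),((r.inv()*t).as_rotvec()/(np.pi/4)).round(3)); p,r=q,t
E
python3 - <<'E'
from h import *
plan((340,-480,210,20.8),(460,-390,160,20.8),(560,-320,130,20.8),(618,-274.5,100,20.8),(618,-274.5,4,20.8))
E
```

```text
[ 0.983 -0.369  0.082] [-0.001 -0.    -0.   ]
[ 0.961 -0.277  0.333] [0. 0. 0.]
[ 0.789 -0.2    0.2  ] [0. 0. 0.]
[ 0.469 -0.146  0.2  ] [0. 0. 0.]
[-0.    0.    0.64] [0. 0. 0.]
```

```bash
python3 -m inch '[[0.983,-0.369,0.082,0,0,0,-1],[0.983,-0.369,0.082,0,0,0,-1],[0.983,-0.369,0.082,0,0,0,-1],[0.983,-0.369,0.082,0,0,0,-1]]'
python3 -m inch '[[0.961,-0.277,0.333,0,0,0,-1],[0.961,-0.277,0.333,0,0,0,-1],[0.961,-0.277,0.333,0,0,0,-1],[0.961,-0.277,0.333,0,0,0,-1]]'
python3 -m inch '[[0.789,-0.2,0.2,0,0,0,-1],[0.789,-0.2,0.2,0,0,0,-1],[0.789,-0.2,0.2,0,0,0,-1],[0.789,-0.2,0.2,0,0,0,-1]]'
python3 -m inch '[[0.469,-0.146,0.2,0,0,0,-1],[0.469,-0.146,0.2,0,0,0,-1],[0.469,-0.146,0.2,0,0,0,-1],[0.469,-0.146,0.2,0,0,0,-1]]'
python3 -c "
from h import *
plan((618,-274.5,4,20.8))
crop('top',310,160,390,240,7,'pics/d.png')"
```

```text
t: 0.75
ee_pos: [341.4, -478.6, 210.1]
orientation: [-3.088, -0.572, 0.0]
ft_force: [-0.2, -0.2, -0.0]
width: 88.1
grasp_force: 0.0
t: 1.25
ee_pos: [460.5, -389.6, 159.5]
orientation: [-3.088, -0.57, 0.002]
ft_force: [-1.5, 0.0, 0.0]
width: 87.9
grasp_force: 0.0
t: 1.75
ee_pos: [559.1, -321.6, 130.7]
orientation: [3.09, 0.566, -0.001]
ft_force: [-1.0, 0.4, -0.2]
width: 87.6
grasp_force: 0.0
t: 2.25
ee_pos: [617.0, -276.2, 101.1]
orientation: [3.09, 0.565, -0.0]
ft_force: [0.5, -0.1, 0.1]
width: 87.6
grasp_force: 0.0
[ 0.01  -0.009  0.647] [ 0.001  0.    -0.002]
```

View pics/d.png

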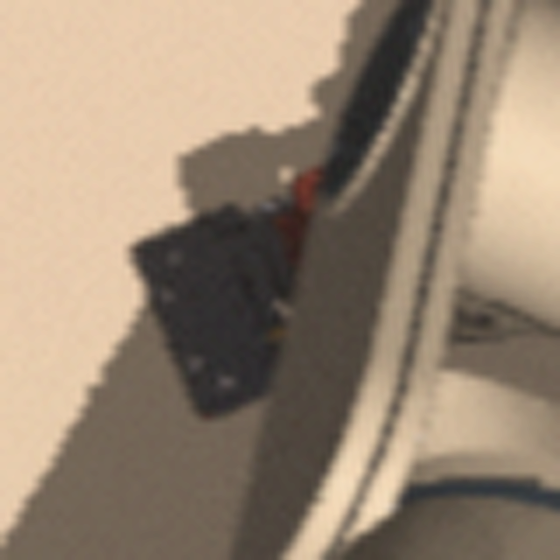

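The top view only shows the gripper and arm over the tip (near pixel 340,204), hiding it. The tip position agreed in both cameras, so I descend and grip.

```bash
python3 -m inch '[[0.01,-0.009,0.2,0,0,0,-1],[0.01,-0.009,0.4,0,0,0,-1],[0.01,-0.009,0.55,0,0,0,-1],[0.01,-0.009,0.65,0,0,0,-1],[0.01,-0.009,0.65,0,0,0,-1]]'
python3 -m inch '[[0,0,0,0,0,0,1],[0,0,0,0,0,0,1],[0,0,0,0,0,0,1],[0,0,0,0,0,0,1],[0,0,0,0,0,0,1],[0,0,0,0,0,0,1]]'
python3 -m inch '[[0,0,-0.2,0,0,0,1],[0,0,-0.4,0,0,0,1],[0,0,-0.6,0,0,0,1],[0,0,-0.6,0,0,0,1]]'
python3 -c "
from h import *
plan((590,-150,100,20.8),(560,-30,100,20.8),(500,50,100,20.8),(453.3,85,60,20.8),(453.3,85,8,20.8))
crop('scene',110,130,250,250,4,'pics/e.png')"
```

```text
t: 2.92
ee_pos: [618.5, -273.1, 2.2]
orientation: [-3.09, -0.566, 0.002]
ft_force: [-0.8, 0.0, 0.4]
width: 87.8
grasp_force: 0.0
t: 3.68
ee_pos: [619.0, -272.9, 2.9]
orientation: [-3.09, -0.567, 0.0]
ft_force: [0.2, -0.2, -0.5]
width: 31.1
grasp_force: 0.0
t: 4.18
ee_pos: [620.7, -273.7, 95.5]
orientation: [3.087, 0.566, 0.006]
ft_force: [-0.2, -1.6, -0.4]
width: 0.4
grasp_force: 0.0
[ 0.102 -0.843 -0.033] [ 0.004 -0.004 -0.   ]
[ 0.097 -0.819  0.   ] [0. 0. 0.]
[-0.185 -0.641  0.   ] [0. 0. 0.]
[-0.208 -0.329  0.267] [0. 0. 0.]
[-0.     0.     0.347] [0. 0. 0.]
```

View pics/e.png

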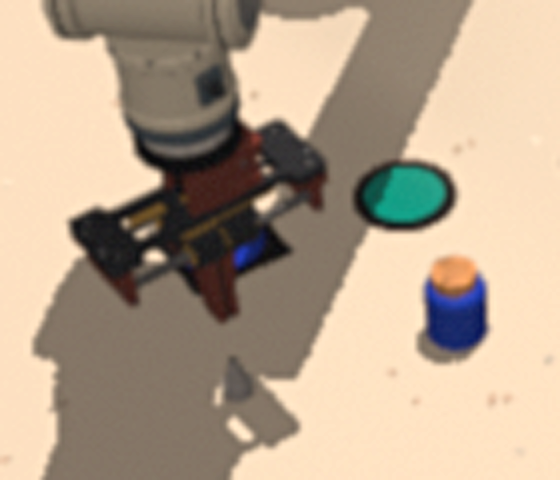

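The fingers were still closing when I lifted. The tip stands untouched (apex at crop 232,360, as before), so I reopen and retry with more closing time.

```bash
python3 -m inch '[[0,0,0,0,0,0,-1],[0,0,0,0,0,0,-1],[0,0,0,0,0,0,-1],[0,0,0,0,0,0,-1],[0,0,0,0,0,0,-1],[0,0,0,0,0,0,-1],[0,0,0,0,0,0,-1],[0,0,0,0,0,0,-1],[0,0,0,0,0,0,-1]]'
python3 -c "
from h import *
plan((618.3,-274.2,3,20.8))"
```

```text
t: 5.35
ee_pos: [619.0, -272.9, 92.9]
orientation: [-3.09, -0.567, -0.0]
ft_force: [-0.2, 0.8, 0.4]
width: 86.0
grasp_force: 0.0
[-0.007  0.006  0.6  ] [-0. -0. -0.]
```

```bash
python3 -m inch '[[-0.007,0.006,0.2,0,0,0,-1],[-0.007,0.006,0.4,0,0,0,-1],[-0.007,0.006,0.55,0,0,0,-1],[-0.007,0.006,0.6,0,0,0,-1],[-0.007,0.006,0.6,0,0,0,-1]]'
python3 -m inch '[[0,0,0,0,0,0,1],[0,0,0,0,0,0,1],[0,0,0,0,0,0,1],[0,0,0,0,0,0,1],[0,0,0,0,0,0,1],[0,0,0,0,0,0,1],[0,0,0,0,0,0,1],[0,0,0,0,0,0,1],[0,0,0,0,0,0,1],[0,0,0,0,0,0,1]]'
```

```text
t: 5.98
ee_pos: [618.3, -274.1, 2.7]
orientation: [-3.09, -0.567, 0.001]
ft_force: [-1.3, 0.5, -0.0]
width: 87.4
grasp_force: 0.0
t: 7.22
ee_pos: [618.3, -274.1, 2.9]
orientation: [-3.09, -0.567, 0.0]
ft_force: [0.1, -0.2, 0.6]
width: 23.4
grasp_force: 30.0
```

```bash
python3 -m inch '[[0,0,-0.2,0,0,0,1],[0,0,-0.4,0,0,0,1],[0,0,-0.6,0,0,0,1],[0,0,-0.6,0,0,0,1]]'
python3 -m inch '[[0.05,-0.42,0,0,0,0,1],[0.102,-0.84,0,0,0,0,1],[0.102,-0.84,0,0,0,0,1],[0.102,-0.84,0,0,0,0,1]]'
python3 -m inch '[[0.05,-0.42,0,0,0,0,1],[0.097,-0.82,0,0,0,0,1],[0.097,-0.82,0,0,0,0,1],[0.097,-0.82,0,0,0,0,1]]'
python3 -m inch '[[-0.09,-0.32,0,0,0,0,1],[-0.185,-0.64,0,0,0,0,1],[-0.185,-0.64,0,0,0,0,1],[-0.185,-0.64,0,0,0,0,1]]'
python3 -c "
from h import *
plan((453.3,85,60,20.8),(453.3,85,7,20.8))"
```

```text
t: 7.72
ee_pos: [620.0, -275.0, 95.5]
orientation: [3.087, 0.566, 0.006]
ft_force: [-0.1, -0.3, -0.6]
width: 23.2
grasp_force: 30.0
t: 8.22
ee_pos: [587.9, -150.8, 92.2]
orientation: [-3.09, -0.568, 0.001]
ft_force: [0.7, 0.6, -0.3]
width: 23.3
grasp_force: 30.0
t: 8.72
ee_pos: [558.8, -31.8, 92.9]
orientation: [3.09, 0.566, 0.001]
ft_force: [-0.1, 0.1, -1.1]
width: 23.3
grasp_force: 30.0
t: 9.22
ee_pos: [499.4, 47.9, 93.2]
orientation: [3.09, 0.565, 0.003]
ft_force: [0.0, 0.7, -0.6]
width: 23.1
grasp_force: 30.0
[-0.201 -0.34   0.22 ] [ 0.001 -0.002 -0.002]
[-0.     0.     0.353] [0. 0. 0.]
```

```bash
python3 -m inch '[[-0.1,-0.17,0.11,0,0,0,1],[-0.201,-0.34,0.22,0,0,0,1],[-0.201,-0.34,0.22,0,0,0,1],[-0.201,-0.34,0.22,0,0,0,1],[-0.201,-0.34,0.22,0,0,0,1]]'
python3 -c "
from h import *
plan((453.3,85,6.5,20.8))"
```

```text
t: 9.85
ee_pos: [453.5, 85.5, 60.5]
orientation: [3.09, 0.565, 0.004]
ft_force: [-0.4, 0.1, -0.5]
width: 23.3
grasp_force: 30.0
[-0.003  0.002  0.36 ] [ 0.001 -0.003 -0.002]
```

```bash
python3 -m inch '[[0,0,0.1,0,0,0,1],[0,0,0.2,0,0,0,1],[0,0,0.3,0,0,0,1],[0,0,0.36,0,0,0,1],[0,0,0.36,0,0,0,1],[0,0,0.36,0,0,0,1]]'
python3 -m inch '[[0,0,0,0,0,0,-1],[0,0,0,0,0,0,-1],[0,0,0,0,0,0,-1],[0,0,0,0,0,0,-1],[0,0,0,0,0,0,-1],[0,0,0,0,0,0,-1],[0,0,0,0,0,0,-1],[0,0,0,0,0,0,-1],[0,0,0,0,0,0,-1]]'
python3 -m inch '[[0,0,-0.2,0,0,0,-1],[0,0,-0.5,0,0,0,-1],[0,0,-0.8,0,0,0,-1],[0,0,-0.8,0,0,0,-1],[0,0,-0.8,0,0,0,-1]]'
python3 -c "
from h import *
plan((510,-20,125,20.8),(605.4,-90.4,125,20.8),(605.4,-90.4,10,20.8))"
```

```text
t: 10.6
ee_pos: [451.4, 86.2, 5.6]
orientation: [-3.09, -0.567, 0.001]
ft_force: [-0.1, 0.7, -0.8]
width: 23.2
grasp_force: 30.0
t: 11.72
ee_pos: [451.6, 86.1, 5.9]
orientation: [-3.09, -0.567, -0.0]
ft_force: [0.1, -0.9, 0.1]
width: 87.6
grasp_force: 0.0
t: 12.35
ee_pos: [451.2, 86.1, 125.6]
orientation: [-3.09, -0.567, 0.0]
ft_force: [-0.2, 0.5, -1.0]
width: 88.1
grasp_force: 0.0
[0.116 0.8   0.004] [-0.  0. -0.]
[ 0.428  0.665 -0.   ] [0. 0. 0.]
[-0.     0.     0.767] [0. 0. 0.]
```

```bash
python3 -m inch '[[0.116,0.8,0,0,0,0,-1],[0.116,0.8,0,0,0,0,-1],[0.116,0.8,0,0,0,0,-1],[0.116,0.8,0,0,0,0,-1]]'
python3 -m inch '[[0.428,0.665,0,0,0,0,-1],[0.428,0.665,0,0,0,0,-1],[0.428,0.665,0,0,0,0,-1],[0.428,0.665,0,0,0,0,-1],[0.428,0.665,0,0,0,0,-1]]'
python3 -c "
from h import *
plan((605.4,-90.4,10,20.8))
im=ctrl.get_image('top'); print(*blob('top',(212,243,244,275),(0,0,0),(179,255,60),im,3))
crop('scene',200,130,280,220,6,'pics/f.png')"
```

```text
t: 12.85
ee_pos: [508.9, -19.8, 124.3]
orientation: [-3.089, -0.565, 0.006]
ft_force: [0.4, 0.2, 0.9]
width: 87.9
grasp_force: 0.0
t: 13.48
ee_pos: [604.2, -88.9, 125.4]
orientation: [-3.089, -0.569, 0.003]
ft_force: [-0.9, 0.2, -0.6]
width: 87.8
grasp_force: 0.0
[0.005 0.013 0.77 ] [-0.001  0.002  0.002]
[453.8  83.9] (np.float64(227.9), np.float64(258.0)) 154 [62, 64] longdir 178.8
```

View pics/f.png

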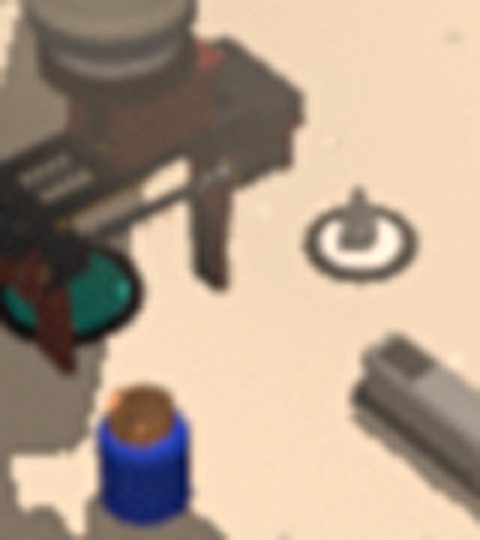

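The tip stands centred on its white mark (crop 358,240). The open fingers straddle the jar (crop 143,450). Now I grip the jar.

```bash
python3 -m inch '[[0.005,0.013,0.15,0,0,0,-1],[0.005,0.013,0.3,0,0,0,-1],[0.005,0.013,0.45,0,0,0,-1],[0.005,0.013,0.6,0,0,0,-1],[0.005,0.013,0.7,0,0,0,-1],[0.005,0.013,0.77,0,0,0,-1],[0.005,0.013,0.77,0,0,0,-1],[0.005,0.013,0.77,0,0,0,-1]]'
python3 -m inch '[[0,0,0,0,0,0,1],[0,0,0,0,0,0,1],[0,0,0,0,0,0,1],[0,0,0,0,0,0,1],[0,0,0,0,0,0,1],[0,0,0,0,0,0,1],[0,0,0,0,0,0,1],[0,0,0,0,0,0,1]]'
```

```text
t: 14.58
ee_pos: [607.8, -92.0, 11.1]
orientation: [3.09, 0.567, 0.002]
ft_force: [0.4, -1.3, 0.5]
width: 87.7
grasp_force: 0.0
t: 15.58
ee_pos: [607.2, -91.9, 10.5]
orientation: [-3.09, -0.567, 0.0]
ft_force: [-1.7, 1.0, 3.7]
width: 50.9
grasp_force: 30.0
```

```bash
python3 -m inch '[[0,0,-0.05,0,0,0,1],[0,0,-0.15,0,0,0,1],[0,0,-0.25,0,0,0,1],[0,0,-0.35,0,0,0,1],[0,0,-0.35,0,0,0,1],[0,0,-0.35,0,0,0,1]]'
python3 -c "
from h import *
plan((525,-175,63,20.8),(445.5,-256,63,20.8),(445.5,-256,14.5,20.8))"
```

```text
t: 16.32
ee_pos: [607.1, -91.9, 63.0]
orientation: [3.09, 0.567, -0.0]
ft_force: [0.6, -0.2, -1.6]
width: 51.2
grasp_force: 30.0
[-0.708  0.324 -0.   ] [ 0.  0. -0.]
[-0.687  0.317 -0.   ] [0. 0. 0.]
[-0.     0.     0.323] [0. 0. 0.]
```

```bash
python3 -m inch '[[-0.15,0.07,0,0,0,0,1],[-0.35,0.16,0,0,0,0,1],[-0.55,0.25,0,0,0,0,1],[-0.708,0.324,0,0,0,0,1],[-0.708,0.324,0,0,0,0,1]]'
python3 -m inch '[[-0.2,0.09,0,0,0,0,1],[-0.4,0.18,0,0,0,0,1],[-0.6,0.27,0,0,0,0,1],[-0.687,0.317,0,0,0,0,1],[-0.687,0.317,0,0,0,0,1],[-0.687,0.317,0,0,0,0,1],[-0.687,0.317,0,0,0,0,1]]'
python3 -c "
from h import *
plan((445.5,-256,14,20.8))"
```

```text
t: 16.95
ee_pos: [522.6, -176.3, 62.3]
orientation: [-3.09, -0.562, 0.004]
ft_force: [0.1, 0.1, -1.6]
width: 51.1
grasp_force: 30.0
t: 17.82
ee_pos: [446.4, -255.5, 62.9]
orientation: [3.09, 0.568, 0.0]
ft_force: [0.1, 0.4, -1.2]
width: 50.9
grasp_force: 30.0
[-0.007  0.001  0.326] [ 0.    -0.     0.001]
```

```bash
python3 -m inch '[[-0.007,0,0.06,0,0,0,1],[-0.007,0,0.12,0,0,0,1],[-0.007,0,0.18,0,0,0,1],[-0.007,0,0.24,0,0,0,1],[-0.007,0,0.28,0,0,0,1],[-0.007,0,0.31,0,0,0,1],[-0.007,0,0.326,0,0,0,1],[-0.007,0,0.326,0,0,0,1],[-0.007,0,0.326,0,0,0,1]]'
```

```text
t: 18.95
ee_pos: [444.9, -256.5, 14.2]
orientation: [3.09, 0.567, 0.0]
ft_force: [0.1, -0.2, -0.6]
width: 51.2
grasp_force: 30.0
```

Release, rise, and head to the chestpiece (turning to its stem yaw).

```bash
python3 -m inch '[[0,0,0.004,0,0,0,0.2],[0,0,0.004,0,0,0,0],[0,0,0.004,0,0,0,-0.3],[0,0,0.004,0,0,0,-1],[0,0,0.004,0,0,0,-1],[0,0,0.004,0,0,0,-1],[0,0,0.004,0,0,0,-1],[0,0,0.004,0,0,0,-1],[0,0,0.004,0,0,0,-1],[0,0,0.004,0,0,0,-1]]'
python3 -m inch '[[0,0,-0.2,0,0,0,-1],[0,0,-0.5,0,0,0,-1],[0,0,-0.8,0,0,0,-1],[0,0,-0.8,0,0,0,-1],[0,0,-0.8,0,0,0,-1]]'
python3 -c "
from h import *
plan((475,-130,132,20.8),(510,0,132,20.8),(565,130,132,20.8),(621.6,262.3,110,34),(621.6,262.3,3,34))"
```

```text
t: 20.2
ee_pos: [444.7, -256.4, 13.4]
orientation: [-3.09, -0.567, 0.0]
ft_force: [0.3, -1.2, -0.4]
width: 87.9
grasp_force: 0.0
t: 20.82
ee_pos: [444.4, -256.2, 133.1]
orientation: [-3.09, -0.567, 0.0]
ft_force: [0.4, -0.2, -0.4]
width: 87.8
grasp_force: 0.0
[ 0.49  -0.714  0.007] [-0.  0. -0.]
[ 0.526 -0.727  0.   ] [0. 0. 0.]
[ 0.651 -0.68   0.   ] [0. 0. 0.]
[ 0.666 -0.691  0.147] [-0.    -0.    -0.293]
[ 0.    -0.     0.713] [0. 0. 0.]
```

```bash
python3 -m inch '[[0.49,-0.714,0,0,0,0,-1],[0.49,-0.714,0,0,0,0,-1],[0.49,-0.714,0,0,0,0,-1],[0.49,-0.714,0,0,0,0,-1]]'
python3 -m inch '[[0.526,-0.727,0,0,0,0,-1],[0.526,-0.727,0,0,0,0,-1],[0.526,-0.727,0,0,0,0,-1],[0.526,-0.727,0,0,0,0,-1]]'
python3 -m inch '[[0.651,-0.68,0,0,0,0,-1],[0.651,-0.68,0,0,0,0,-1],[0.651,-0.68,0,0,0,0,-1],[0.651,-0.68,0,0,0,0,-1]]'
python3 -m inch '[[0.666,-0.691,0.147,0,0,-0.293,-1],[0.666,-0.691,0.147,0,0,-0.293,-1],[0.666,-0.691,0.147,0,0,-0.293,-1],[0.666,-0.691,0.147,0,0,-0.293,-1],[0.666,-0.691,0.147,0,0,-0.293,-1]]'
python3 -c "
from h import *
plan((621.6,262.3,3,34))"
```

```text
t: 21.32
ee_pos: [474.8, -129.8, 132.3]
orientation: [-3.089, -0.569, 0.003]
ft_force: [0.1, -0.6, -0.3]
width: 87.7
grasp_force: 0.0
t: 21.82
ee_pos: [510.2, -1.1, 132.9]
orientation: [3.09, 0.567, -0.002]
ft_force: [-0.5, 0.5, -0.2]
width: 87.7
grasp_force: 0.0
t: 22.32
ee_pos: [565.4, 128.5, 132.9]
orientation: [3.09, 0.566, -0.002]
ft_force: [0.0, -0.6, -1.0]
width: 87.8
grasp_force: 0.0
t: 22.95
ee_pos: [621.5, 259.6, 111.3]
orientation: [3.005, 0.915, -0.002]
ft_force: [-0.2, 0.2, 0.3]
width: 87.7
grasp_force: 0.0
[ 0.012 -0.015  0.722] [ 0.     0.002 -0.003]
```

```bash
python3 -m inch '[[0.003,-0.01,0.2,0,0,0,-1],[0.003,-0.01,0.4,0,0,0,-1],[0.003,-0.01,0.6,0,0,0,-1],[0.003,-0.01,0.68,0,0,0,-1],[0.003,-0.01,0.722,0,0,0,-1],[0.003,-0.01,0.722,0,0,0,-1]]'
python3 -m inch '[[0,0,0,0,0,0,1],[0,0,0,0,0,0,1],[0,0,0,0,0,0,1],[0,0,0,0,0,0,1],[0,0,0,0,0,0,1],[0,0,0,0,0,0,1],[0,0,0,0,0,0,1],[0,0,0,0,0,0,1]]'
```

```text
t: 23.7
ee_pos: [622.1, 263.3, 3.7]
orientation: [-3.005, -0.917, -0.001]
ft_force: [-0.6, -0.0, 0.4]
width: 87.7
grasp_force: 0.0
t: 24.7
ee_pos: [621.8, 263.6, 3.2]
orientation: [-3.005, -0.918, -0.0]
ft_force: [0.1, 0.4, 0.6]
width: 44.8
grasp_force: 30.0
```

```bash
python3 -m inch '[[0,0,-0.1,0,0,0,1],[0,0,-0.3,0,0,0,1],[0,0,-0.5,0,0,0,1],[0,0,-0.7,0,0,0,1],[0,0,-0.7,0,0,0,1]]'
python3 -c "
from h import *
plan((550,160,108,34),(500,50,108,34),(450,-50,108,34),(437.6,-91,60,34),(437.6,-91,7,34))"
```

```text
t: 25.32
ee_pos: [623.6, 264.3, 111.4]
orientation: [-3.004, -0.918, -0.009]
ft_force: [-0.2, 0.8, -0.6]
width: 45.0
grasp_force: 30.0
[-0.796  0.302  0.019] [ 0.002 -0.007 -0.001]
[-0.686  0.422  0.   ] [0. 0. 0.]
[-0.649  0.366  0.   ] [0. 0. 0.]
[-0.221  0.18   0.32 ] [0. 0. 0.]
[ 0.    -0.     0.353] [0. 0. 0.]
```

```bash
python3 -m inch '[[-0.3,0.12,0,0,0,0,1],[-0.6,0.24,0,0,0,0,1],[-0.796,0.302,0,0,0,0,1],[-0.796,0.302,0,0,0,0,1],[-0.796,0.302,0,0,0,0,1]]'
python3 -m inch '[[-0.3,0.18,0,0,0,0,1],[-0.6,0.36,0,0,0,0,1],[-0.686,0.422,0,0,0,0,1],[-0.686,0.422,0,0,0,0,1]]'
python3 -m inch '[[-0.3,0.17,0,0,0,0,1],[-0.6,0.34,0,0,0,0,1],[-0.649,0.366,0,0,0,0,1],[-0.649,0.366,0,0,0,0,1]]'
python3 -m inch '[[-0.1,0.09,0.16,0,0,0,1],[-0.221,0.18,0.32,0,0,0,1],[-0.221,0.18,0.32,0,0,0,1],[-0.221,0.18,0.32,0,0,0,1],[-0.221,0.18,0.32,0,0,0,1]]'
python3 -c "
from h import *
plan((437.6,-91,6.7,34))"
```

```text
t: 25.95
ee_pos: [548.7, 159.7, 107.9]
orientation: [-3.005, -0.917, -0.001]
ft_force: [0.5, 0.2, -1.5]
width: 44.9
grasp_force: 30.0
t: 26.45
ee_pos: [499.1, 49.3, 108.2]
orientation: [3.005, 0.916, 0.002]
ft_force: [-1.0, -0.3, -0.3]
width: 45.1
grasp_force: 30.0
t: 26.95
ee_pos: [449.5, -50.2, 108.3]
orientation: [3.004, 0.917, 0.002]
ft_force: [0.8, 0.2, -1.9]
width: 45.0
grasp_force: 30.0
t: 27.58
ee_pos: [436.9, -90.8, 60.8]
orientation: [3.003, 0.92, 0.003]
ft_force: [-0.8, -0.7, -0.5]
width: 45.3
grasp_force: 30.0
[0.003 0.003 0.361] [ 0.002 -0.002  0.001]
```

Set down, release, rise, then on towards the stapler.

```bash
python3 -m inch '[[0.003,0,0.1,0,0,0,1],[0.003,0,0.2,0,0,0,1],[0.003,0,0.29,0,0,0,1],[0.003,0,0.34,0,0,0,1],[0.003,0,0.36,0,0,0,1],[0.003,0,0.36,0,0,0,1]]'
python3 -m inch '[[0,0,0,0,0,0,-1],[0,0,0,0,0,0,-1],[0,0,0,0,0,0,-1],[0,0,0,0,0,0,-1],[0,0,0,0,0,0,-1],[0,0,0,0,0,0,-1],[0,0,0,0,0,0,-1]]'
python3 -m inch '[[0,0,-0.2,0,0,0,-1],[0,0,-0.5,0,0,0,-1],[0,0,-0.75,0,0,0,-1],[0,0,-0.75,0,0,0,-1],[0,0,-0.75,0,0,0,-1]]'
python3 -c "
from h import *
plan((530,-10,120,22),(623,73.8,120,22),(623,73.8,6,22))"
```

```text
t: 28.32
ee_pos: [435.7, -91.2, 6.1]
orientation: [-3.004, -0.918, 0.001]
ft_force: [-0.2, 0.8, -0.3]
width: 45.2
grasp_force: 30.0
t: 29.2
ee_pos: [436.0, -91.3, 6.1]
orientation: [3.005, 0.918, 0.0]
ft_force: [0.9, 0.4, 0.7]
width: 87.8
grasp_force: 0.0
t: 29.82
ee_pos: [435.5, -91.2, 118.1]
orientation: [-3.004, -0.918, 0.001]
ft_force: [0.0, -0.2, -0.3]
width: 87.6
grasp_force: 0.0
[ 0.825 -0.097 -0.013] [-0.     0.     0.266]
[ 0.784 -0.286 -0.   ] [0. 0. 0.]
[ 0.   -0.    0.76] [0. 0. 0.]
```

```bash
python3 -m inch '[[0.825,-0.097,0,0,0,0.266,-1],[0.825,-0.097,0,0,0,0.266,-1],[0.825,-0.097,0,0,0,0.266,-1],[0.825,-0.097,0,0,0,0.266,-1],[0.825,-0.097,0,0,0,0.266,-1]]'
python3 -m inch '[[0.784,-0.286,0,0,0,0,-1],[0.784,-0.286,0,0,0,0,-1],[0.784,-0.286,0,0,0,0,-1],[0.784,-0.286,0,0,0,0,-1],[0.784,-0.286,0,0,0,0,-1]]'
python3 -c "
from h import *
plan((623,73.8,6,22))
crop('scene',140,130,330,250,4,'pics/g.png')"
```

```text
t: 30.45
ee_pos: [528.7, -10.7, 117.6]
orientation: [-3.084, -0.598, 0.004]
ft_force: [0.9, 0.3, -0.3]
width: 87.7
grasp_force: 0.0
t: 31.08
ee_pos: [621.9, 72.4, 118.3]
orientation: [-3.084, -0.597, 0.003]
ft_force: [-0.6, 0.6, 0.1]
width: 88.0
grasp_force: 0.0
[ 0.011 -0.006  0.749] [-0.     0.002 -0.002]
```

View pics/g.png

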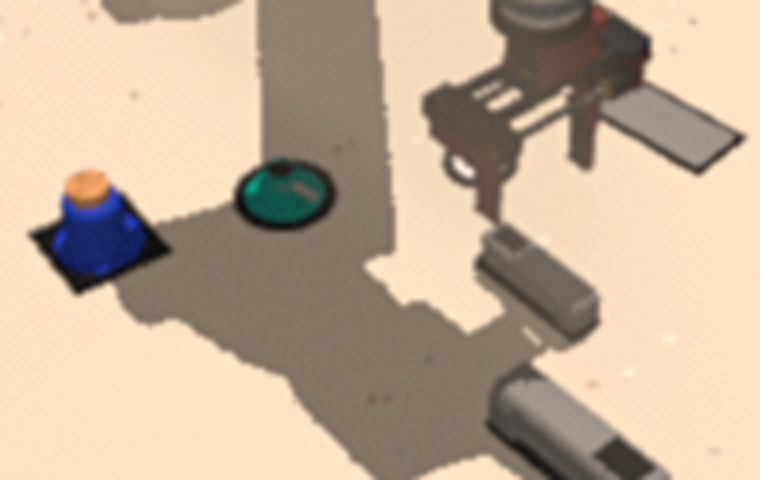

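The jar is upright on the blue mark (crop 98,240), the chestpiece on the teal mark (crop 285,190). The stapler is untouched under the open fingers. Now I grip it.

```bash
python3 -m inch '[[0.008,-0.004,0.2,0,0,0,-1],[0.008,-0.004,0.4,0,0,0,-1],[0.008,-0.004,0.6,0,0,0,-1],[0.008,-0.004,0.7,0,0,0,-1],[0.008,-0.004,0.75,0,0,0,-1],[0.008,-0.004,0.75,0,0,0,-1]]'
python3 -m inch '[[0,0,0,0,0,0,1],[0,0,0,0,0,0,1],[0,0,0,0,0,0,1],[0,0,0,0,0,0,1],[0,0,0,0,0,0,1],[0,0,0,0,0,0,1],[0,0,0,0,0,0,1],[0,0,0,0,0,0,1],[0,0,0,0,0,0,1],[0,0,0,0,0,0,1]]'
```

```text
t: 31.88
ee_pos: [624.4, 74.6, 6.3]
orientation: [-3.084, -0.599, -0.0]
ft_force: [0.2, -0.6, 0.6]
width: 87.8
grasp_force: 0.0
t: 33.12
ee_pos: [624.3, 74.8, 6.1]
orientation: [-3.084, -0.599, 0.0]
ft_force: [-0.8, 0.6, 0.1]
width: 33.9
grasp_force: 30.0
```

```bash
python3 -m inch '[[0,0,-0.1,0,0,0,1],[0,0,-0.3,0,0,0,1],[0,0,-0.5,0,0,0,1],[0,0,-0.6,0,0,0,1],[0,0,-0.6,0,0,0,1]]'
python3 -c "
from h import *
plan((535,165,95,22),(447,255.3,95,27.8),(447,255.3,10,27.8))
crop('scene',240,100,380,230,4,'pics/i.png')"
```

```text
t: 33.75
ee_pos: [625.1, 74.8, 97.4]
orientation: [3.084, 0.599, 0.004]
ft_force: [0.1, -0.7, -1.5]
width: 33.5
grasp_force: 30.0
[-0.332 -0.783  0.015] [ 0.001 -0.003 -0.   ]
[-0.318 -0.778 -0.   ] [ 0.     0.    -0.129]
[ 0.    -0.     0.567] [0. 0. 0.]
```

View pics/i.png

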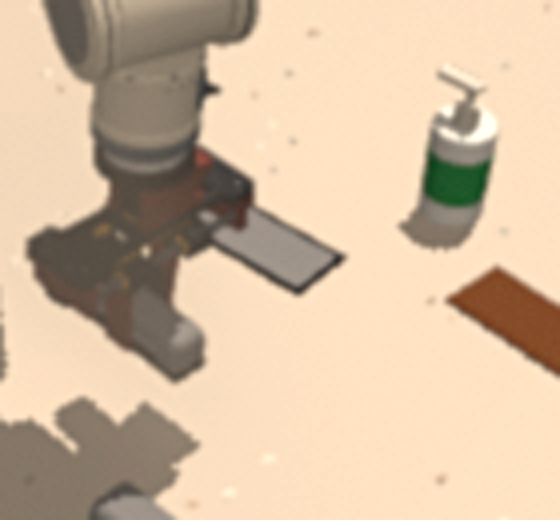

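The stapler is held level in the lifted fingers (crop 155,320). The sanitiser is well to the right (crop 460,150).

```bash
python3 -m inch '[[-0.12,-0.28,0,0,0,0,1],[-0.24,-0.56,0,0,0,0,1],[-0.332,-0.783,0,0,0,0,1],[-0.332,-0.783,0,0,0,0,1],[-0.332,-0.783,0,0,0,0,1]]'
python3 -m inch '[[-0.12,-0.28,0,0,0,-0.04,1],[-0.24,-0.56,0,0,0,-0.08,1],[-0.318,-0.778,0,0,0,-0.129,1],[-0.318,-0.778,0,0,0,-0.129,1],[-0.318,-0.778,0,0,0,-0.129,1],[-0.318,-0.778,0,0,0,-0.129,1]]'
python3 -c "
from h import *
plan((447,255.3,9.7,27.8))"
```

```text
t: 34.42
ee_pos: [534.2, 164.8, 95.4]
orientation: [3.083, 0.6, -0.001]
ft_force: [-0.6, 0.2, -1.6]
width: 33.4
grasp_force: 30.0
t: 35.17
ee_pos: [447.3, 254.5, 96.0]
orientation: [3.05, 0.752, 0.001]
ft_force: [0.3, -0.8, -1.0]
width: 33.8
grasp_force: 30.0
[ 0.    -0.006  0.575] [ 0.    -0.    -0.002]
```

```bash
python3 -m inch '[[0,-0.003,0.12,0,0,0,1],[0,-0.003,0.24,0,0,0,1],[0,-0.003,0.36,0,0,0,1],[0,-0.003,0.48,0,0,0,1],[0,-0.003,0.55,0,0,0,1],[0,-0.003,0.575,0,0,0,1],[0,-0.003,0.575,0,0,0,1],[0,-0.003,0.575,0,0,0,1]]'
python3 -m inch '[[0,0,0,0,0,0,-1],[0,0,0,0,0,0,-1],[0,0,0,0,0,0,-1],[0,0,0,0,0,0,-1],[0,0,0,0,0,0,-1],[0,0,0,0,0,0,-1],[0,0,0,0,0,0,-1],[0,0,0,0,0,0,-1]]'
python3 -m inch '[[0,0,-0.2,0,0,0,-1],[0,0,-0.5,0,0,0,-1],[0,0,-0.8,0,0,0,-1],[0,0,-1,0,0,0,-1],[0,0,-1,0,0,0,-1]]'
python3 -c "
from h import *
plan((560,160,160,27.8),(680,70,160,27.8))"
```

```text
t: 36.17
ee_pos: [446.3, 256.0, 10.2]
orientation: [-3.049, -0.755, -0.001]
ft_force: [-0.1, 0.6, -1.8]
width: 33.1
grasp_force: 30.0
t: 37.17
ee_pos: [446.0, 255.8, 9.8]
orientation: [-3.05, -0.755, 0.0]
ft_force: [-0.5, -0.5, 1.2]
width: 87.8
grasp_force: 0.0
t: 37.8
ee_pos: [447.4, 256.5, 162.1]
orientation: [-3.048, -0.755, -0.008]
ft_force: [-0.1, -0.9, 0.4]
width: 88.2
grasp_force: 0.0
[0.364 0.919 0.016] [-0.    -0.006  0.   ]
[0.428 0.904 0.   ] [0. 0. 0.]
```

```bash
python3 -m inch '[[0.1,0.92,0,0,0,0,-1],[0.1,0.92,0,0,0,0,-1],[0.1,0.92,0,0,0,0,-1],[0.1,0.92,0,0,0,0,-1],[0.1,0.92,0,0,0,0,-1]]'
python3 -c "
from h import *
crop('scene',130,120,390,250,3,'pics/j.png'); crop('top',80,170,380,300,2.6,'pics/k.png')"
```

```text
t: 38.42
ee_pos: [522.5, 141.5, 159.1]
orientation: [-3.049, -0.756, 0.003]
ft_force: [-0.2, -0.7, -0.3]
width: 87.6
grasp_force: 0.0
```

View pics/j.png

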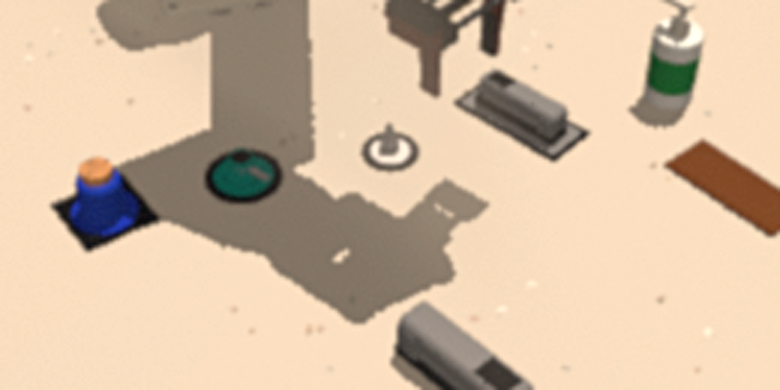

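View pics/k.png

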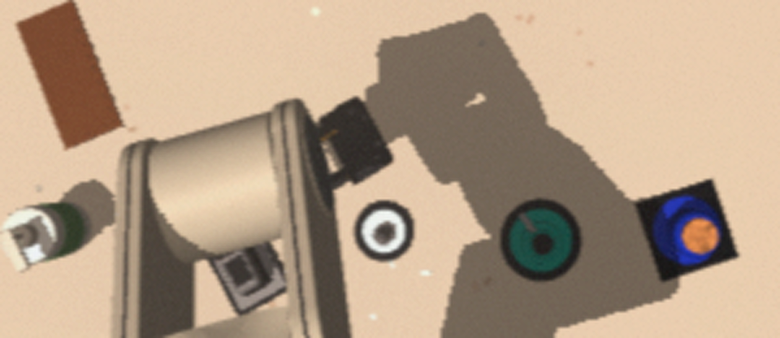

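The scene view shows all four things upright and centred on their marks (stapler at crop 520,110, lengthwise). The cork's pixel in the top view, about (349,261), fits a jar centred on its pad to within about a pixel. The gripper is clear, so I hand in.

```bash
python3 -c "
from workcell import ctrl
print(ctrl.close_job())"
```

```text
the job is handed in; nothing more can be done
None
```

I put the chestpiece, otoscope tip, stapler and jar upright on their matching pads, let go of everything, and handed the job in at about 38 s of robot time; the sanitiser bottle and pen mug were not touched, and the hand-in gave no verdict.

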